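Balance the boom microscope

ROBOT

A 7-joint arm with a two-finger parallel gripper is mounted at the origin on the work surface. World frame = base frame: x ahead of the robot, y to its left, z up, the work surface at z = 0. Lengths are in m, angles in rad, forces in N, time in s.
With the tool pointing down it reaches from about 0.4 to 0.85 m from the base axis. Payload 10.4 kg.
Tool frame: the origin (TCP) lies midway between the tips of the shut fingers; the grasp point (between the pads) lies 19 mm behind it; z points along the fingers, y is the line along which they close (so a half turn about z gives the same grasp; the last joint's range is limited). The gripper opens to 87 mm and grips with 3 to 60 N. Pads are 19 mm wide; open, the fingers measure 117 mm over their backs; the gripper's body (75 mm by 190 mm) begins 51 mm behind the grasp point.
Start: joints at [-1.207, 0.332, -0.065, 1.46, 0.022, 1.35, -0.088], TCP at [0.236, 0.579, 0.223] pointing down, gripper open.
Joint ranges: [-2.6, 2.6], [-0.5, 2.12], [-1.47, 1.34], [0.16, 2.42], [-1.27, 4.41], [0.06, 2.06], [-2.6, 2.6]. Speed limits (rad/s): [2.22, 2.22, 2.79, 2.79, 3.14, 3.14, 3.14].

INTERFACE

Orientations are given as a unit quaternion [x, y, z, w].
In Python, from bench import r gives the robot as it stands.
- The arm moves only by the tool arm_command, never from a script. Its arguments are lists of equal length, an entry for each row: "xyz": the shift along the world's x, y, z in m, a list of three; "rot": the turn, a rotation vector about the world's x, y, z in rad, a list of three. In form: {"xyz": [[tx, ty, tz], ...], "rot": [[ax, ay, az], ...]}. A call has 1 to 20 rows; each row is the pose to reach, as a shift and turn from the pose commanded when the call began; what a row does not reach only later rows make up. A row lasts 1/12 s, in which the tool goes at most 41.7 mm and 7.16 degrees, less where a joint would pass 70% of its speed; a pose out of reach is approached as far as the arm can. A call with a gripper value outside its range is refused whole. "grip" is the opening, from 0 (shut) to 1 (fully open), set as the call begins (left out, the last holds). The fingers move at their own pace and stop on an object; "squeeze" is the grip in N (left out, the last holds). Time passes only in rows, so rows that repeat a pose let the fingers close. It gives the time, the measured TCP pose, the force, the opening and the grip force at its end, in the units of the state.
- r.read_state(): the state, without advancing time (a new reading comes with each control period).
- r.camera(name): name is "scene" or "side" or "wrist"; returns the picture (480x640x3 uint8, red, green, blue); there is no depth.
- r.camera_model(name): a dict with "fx", "fy", "cx", "cy" (pixels), "T" (4x4, takes a point from camera to world coordinates). Camera axes: x right, y up, looking along -z (the intrinsics and any distortion apply to the point x, -y, -z); pixel columns grow to the right and rows downward; lengths in m; the calibration is good to about 2 mm. A picture is of the moment at which its call begins: read the wrist's pose just before it. camera_model takes no time and is no camera call; for the wrist camera it gives the pose at the moment of the call.
- r.close_job(): hands the job in; it is judged then, once.
Trained networks look in the newest picture that a camera, given by its name, has taken for a name from the list of things; names that differ only in an ending like _2 or _b are one class to them, and where a whole thing is asked for, a point or a joint stands for the part that bears it (a point fixed in the world has none). Each returns a list of dicts, best first, with "conf" (0 to 1); they miss things now and then, are a little off and sometimes report something else, mostly with a low value. They report only what shows in the picture. A call takes as long as a camera call. They do not tell look-alikes from the thing itself.
- r.look_for(label, camera): "at" ([x, y, z] in m, in the coordinates of the camera as it stood for that picture, good to about 4 mm: the middle of the surface that is visible of it).
- r.spot_point(label, camera): "at" ([x, y, z] in m, in the coordinates of the camera as it stood for that picture, good to about 4 mm: a listed point, or the origin of a listed thing).
The state is a dict: "time": time; "joint_positions": joint angles; "joint_vel": joint speeds; "joint_torque": joint torques, N m; "ee_pos": TCP position; "eef_rot": TCP orientation; "ft_force": force on the tool from outside, world axes, zero at the start; "torque": the same for the moment, N m; "width": finger opening in m; "grip_force": force on a finger pad.
Only numpy, scipy, OpenCV 4.12 (cv2) and the standard library are available. Lean on these libraries where they do the work, as an engineer would, in place of code of your own. Each camera call takes 0.05 s, during which the arm holds its last target. There are 200 camera calls.

TASK

Build up the counterbalance on the free end of the microscope's boom rod: thread on the dark steel weight and slide it until it bears on the brass clamp collar, then the blue spacer right up against the weight, then the red end cap, open side first, and press the cap against the stack with about 10 N for half a second, so that all stand tight against the collar without gaps. Slide and press gently: never load or knock the boom with more than 30 N in all. Leave the orange spare spacer and everything else alone, and finish with the three parts resting on the rod.

Things in the scene. Friction and masses are not known exactly. Their poses are not given: they have to be found in the camera images.
- stand: Fixed stand, black base 150 x 230 x 18 mm (95 mm to -y), column, stiff level 16 mm rod, axis 140 mm up. Origin: foot of the column, on the table below the axis. Rod along own y: free end to -y, microscope at +y. Clamp block 20 mm each way and above the axis. Brass collar, 34 mm diameter, locked on the rod, not reported: its outer face is 55 to 67 mm from the column, so feel for it.
- rod_tip (a point): Centre of the rod's free end, on its axis, 149 mm from the column (the stand's origin). Axes as the stand's; parts travel onto the rod along +y. The last 6 mm taper from 16 to 10 mm diameter, a lead-in.
- weight: Dark steel counterweight, about 360 g, 12 mm brass screw 7 mm high on top: 40 mm wide (own x), 28 mm long (own y), 50 mm high. Through hole, 18.5 mm, along own y; origin on the hole's axis at mid length, 30 mm above the underside, 20 mm below the top face. Stands upright on the table; best gripped across its 40 mm sides; either end may go first.
- spacer: Blue anodised aluminium spacer block, about 130 g, small steel screw on top: same shape, hole, origin and axes as the weight.
- cap: Red plastic end cap, about 80 g, 4 mm raised pad on top: 40 mm wide (own x), 46 mm long (own y), 50 mm high. Blind hole, 18.5 mm diameter, 40 mm deep, opens in its own +y face. Origin in that mouth, on the hole's axis, 30 mm above the underside; the body reaches 46 mm towards own -y. Stands upright, its mouth turned roughly the way it must travel onto the rod.
- spare: Orange spare spacer, same shape as the blue one; not wanted, leave it standing. Origin on the hole's axis, 30 mm above the underside.
- camera: Blue camera cube 45 x 50 x 45 mm, bystander. Origin under its centre.
- objective: Steel objective lens standing upright, 32 mm diameter, 45 mm high, bystander. Origin under its centre.
- slidebox: Green slide box 85 x 30 x 32 mm, bystander. Origin under its centre.
- driver: Screwdriver 170 mm long lying on the table, bystander. Axis along its own x.
- lenscap: Black lens cap, disc 48 mm diameter, 10 mm thick, bystander. Origin under its centre.
- cleaner: Small blue bottle, 40 mm diameter, 85 mm high, bystander. Origin under its centre.
Things that resemble listed ones, but are neither listed nor needed, are in the scene too. What is shaped like the cap but green is not meant.

How it is judged:
On the way, in this order (a step that is already met when the one before it is completed fails the run):
1. the steel weight is on the rod, within reach of the collar (y of weight in the frame of stand between -0.083 and -0.066 m and x of weight in the frame of stand between -0.0035 and 0.0035 m and z of weight in the frame of stand between 0.1365 and 0.1435 m and angle between the y axis of weight and the y axis of stand, either way round below 0.14 rad), for 0.2 s.
2. the blue spacer is on the rod, home against the weight (all of step 1 and y of spacer in the frame of stand between -0.1125 and -0.094 m and x of spacer in the frame of stand between -0.0035 and 0.0035 m and z of spacer in the frame of stand between 0.1365 and 0.1435 m and angle between the y axis of spacer and the y axis of stand, either way round below 0.14 rad and distance between spacer and weight below 0.0305 m), for 0.2 s.
3. the cap is over the rod's end and pressed against the spacer with more than 8 N for 0.2 s (which also brings the weight home on the collar) (all of step 2 and y of cap in the frame of stand between -0.1285 and -0.108 m and x of cap in the frame of stand between -0.0035 and 0.0035 m and z of cap in the frame of stand between 0.1365 and 0.1435 m and angle between the y axis of cap and the y axis of stand, either way round below 0.14 rad and distance between cap and spacer below 0.0165 m and contact force between cap and spacer above 8 N), for 0.2 s.
At the end, for the whole second after the job is handed in: Weight, spacer and cap threaded and at rest on the rod, in that order from the collar: weight to spacer and spacer to cap with gaps under 2.5 mm, the weight 66 to 83 mm from the column, axes within 3.5 mm and 0.14 rad of the rod's (all of step 2 and y of cap in the frame of stand between -0.1285 and -0.108 m and x of cap in the frame of stand between -0.0035 and 0.0035 m and z of cap in the frame of stand between 0.1365 and 0.1435 m and angle between the y axis of cap and the y axis of stand, either way round below 0.14 rad and distance between cap and spacer below 0.0165 m and linear speed of each of weight, spacer, cap below 0.02 m/s); the robot touches nothing.
It fails at once if the boom stand was strained or knocked with more than 30 N (contact force between stand and anything else above 30 N).
It fails at once if a bystander was disturbed (moved more than 20 mm) (distance of any of spare, camera, objective, slidebox, driver, lenscap, cleaner from where it was at the start of the episode above 0.02 m).
It also fails if it takes over 72 s, if anything falls off the work surface, if the arm or the gripper's body presses on something with over 40 N, if the wrist force passes 120 N, or if a joint passes its speed limit or range.

## Working session

There is one attempt and no reset: what is moved stays moved. The work goes in short steps, Python scripts to look and compute and a tool call to move; the robot and the scene stay as the last step left them, time stands still between calls to the robot, and variables do not carry over. Pictures are saved under pics/ and viewed, at most 13 in all, crops included, and the job is handed in when it is done.

Besides the shell and the picture viewer there is one more tool, called after "Request:" in YAML: its name, and indented under it one key for each argument. arm_command: Moves the arm, as the interface text tells. Its arguments: {"type":"object","properties":{"xyz":{"type":"array"},"rot":{"type":"array"},"grip":{"type":"number"},"squeeze":{"type":"number"}},"required":["xyz","rot"]}

```bash
mkdir -p pics; ls; cat > h.py <<'E'
import numpy as np, cv2
from bench import r
from scipy.spatial.transform import Rotation as R
def snap(c,fn=None):
    M=r.camera_model(c); im=r.camera(c)
    if fn: cv2.imwrite('pics/'+fn,im[:,:,::-1])
    return im,M
def w(M,p): T=np.array(M['T']); return T[:3,:3]@np.array(p)+T[:3,3]
def px(M,P):
    T=np.array(M['T']); c=T[:3,:3].T@(np.array(P)-T[:3,3]); return M['cx']+M['fx']*c[0]/-c[2], M['cy']+M['fy']*-c[1]/-c[2]
def ray(M,u,v,z):
    T=np.array(M['T']); d=T[:3,:3]@np.array([(u-M['cx'])/M['fx'],-(v-M['cy'])/M['fy'],-1]); o=T[:3,3]; return o+d*(z-o[2])/d[2]
E
python3 - <<'E'
from h import *
s=r.read_state(); print(s['time'],s['ee_pos'],s['eef_rot'],s['width'])
for c in ['scene','side']:
    im,M=snap(c,c+'0.png'); print(c,M)
    for l in ['stand','rod_tip','weight','spacer','cap','spare']:
        for d in r.spot_point(l,c)[:3]:
            P=w(M,d['at']); print(l,round(d['conf'],2),P.round(3),np.round(px(M,P)))
E
```

```text
pics
0.0 [0.23563605 0.57843098 0.22173976] [ 1.92164352e-01  9.81362474e-01 -7.40750059e-04 -8.88735806e-05] 0.0872022492556258
scene {'fx': 504.2844585504667, 'fy': 504.2844585504667, 'cx': 312.4222696152333, 'cy': 243.2212189158192, 'T': array([[ 0.49965914, -0.57058335,  0.65174794,  1.20986854],
       [ 0.86602406,  0.34514032, -0.36177409, -0.41522906],
       [-0.01852222,  0.74519313,  0.66659143,  0.80998602],
       [ 0.        ,  0.        ,  0.        ,  1.        ]])}
stand 0.64 [ 0.587  0.277 -0.005] [440. 249.]
rod_tip 0.96 [0.632 0.131 0.138] [409. 234.]
rod_tip 0.7 [ 0.784 -0.187  0.002] [312. 401.]
rod_tip 0.57 [ 0.419 -0.298  0.022] [182. 288.]
weight 0.76 [ 0.559 -0.279  0.024] [215. 328.]
spacer 0.88 [ 0.612 -0.105  0.03 ] [305. 309.]
spacer 0.42 [ 0.601 -0.451 -0.002] [138. 390.]
cap 0.85 [ 0.278 -0.276  0.03 ] [171. 244.]
cap 0.6 [ 0.417 -0.298  0.026] [182. 286.]
cap 0.59 [ 0.441 -0.241  0.031] [211. 281.]
spare 0.83 [ 0.459 -0.122  0.03 ] [264. 267.]
side {'fx': 446.2094051061624, 'fy': 446.2094051061624, 'cx': 319.8950248286428, 'cy': 243.89976150533033, 'T': array([[ 0.99437043,  0.05606691, -0.0899108 ,  0.42560592],
       [-0.10538167,  0.61179374, -0.78396628, -0.91152136],
       [ 0.0110523 ,  0.78902783,  0.61425803,  0.80873311],
       [ 0.        ,  0.        ,  0.        ,  1.        ]])}
stand 0.89 [ 0.595  0.276 -0.   ] [331. 214.]
rod_tip 0.86 [0.634 0.131 0.141] [352. 200.]
weight 0.72 [ 0.566 -0.288  0.032] [350. 346.]
spacer 0.82 [ 0.614 -0.102  0.027] [357. 288.]
cap 0.8 [ 0.442 -0.237  0.028] [292. 333.]
cap 0.74 [ 0.419 -0.298  0.031] [283. 355.]
cap 0.7 [ 0.28  -0.27   0.027] [218. 351.]
spare 0.71 [ 0.462 -0.125  0.03 ] [298. 297.]
```

View pics/scene0.png

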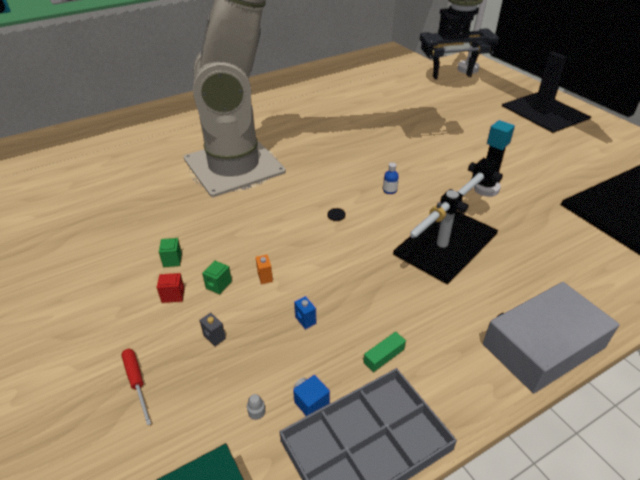

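View pics/side0.png

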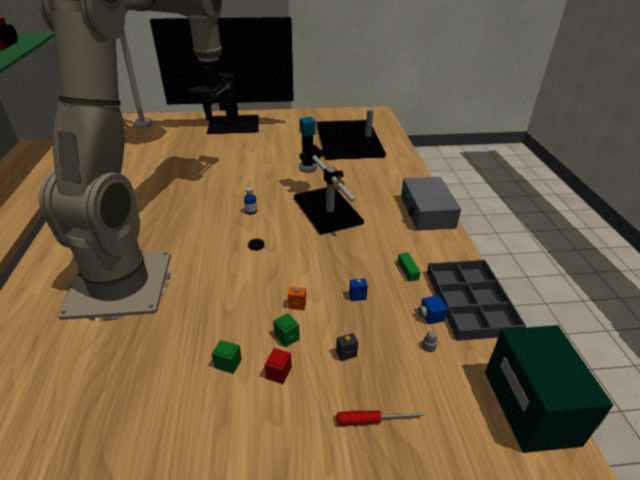

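The scene view shows the red cap at (171,288), the weight at (212,329), the blue spacer at (305,312), the orange spare at (264,269), and the rod tip at (413,235). There are two green look-alikes at (171,252) and (217,277). The side view agrees, with the cap at (279,365) and the weight at (347,346).

```bash
python3 - <<'E'
from h import *
s=r.read_state(); M=r.camera_model('wrist'); T=np.array(M['T'])
Rt=R.from_quat(s['eef_rot']).as_matrix()
print((Rt.T@(T[:3,3]-s['ee_pos'])).round(4)); print((Rt.T@T[:3,:3]).round(3)); print({k:v for k,v in M.items() if k!='T'})
print(Rt.round(3))
E
```

```text
[ 6.560e-02  1.000e-04 -1.633e-01]
[[-0.     0.97   0.241]
 [ 1.     0.     0.   ]
 [ 0.     0.241 -0.97 ]]
{'fx': 354.64878822331656, 'fy': 354.64878822331656, 'cx': 316.8853220550893, 'cy': 237.00197660707704}
[[-0.926  0.377  0.   ]
 [ 0.377  0.926  0.   ]
 [ 0.     0.    -1.   ]]
```

Request:
arm_command:
  xyz:
    - [0.02,-0.03,0.03]
    - [0.04,-0.07,0.06]
    - [0.06,-0.11,0.08]
    - [0.08,-0.15,0.09]
    - [0.1,-0.19,0.1]
    - [0.12,-0.23,0.1]
    - [0.15,-0.26,0.1]
    - [0.18,-0.29,0.1]
    - [0.21,-0.31,0.09]
    - [0.24,-0.33,0.08]
    - [0.27,-0.35,0.07]
    - [0.3,-0.37,0.06]
    - [0.33,-0.39,0.05]
    - [0.36,-0.4,0.04]
    - [0.386,-0.408,0.03]
    - [0.386,-0.408,0.03]
    - [0.386,-0.408,0.03]
    - [0.386,-0.408,0.03]
  rot:
    - [0,0,-0.06]
    - [0,0,-0.12]
    - [0,0,-0.18]
    - [0,0,-0.24]
    - [0,0,-0.3]
    - [0,0,-0.36]
    - [0,0,-0.42]
    - [0,0,-0.48]
    - [0,0,-0.54]
    - [0,0,-0.6]
    - [0,0,-0.66]
    - [0,0,-0.72]
    - [0,0,-0.78]
    - [0,0,-0.84]
    - [0,0,-0.904]
    - [0,0,-0.904]
    - [0,0,-0.904]
    - [0,0,-0.904]

```text
time: 2.2
ee_pos: [0.6214, 0.1713, 0.2526]
eef_rot: [0.601, 0.799, 0.0, -0.0]
ft_force: [0.2, 0.3, 0.4]
width: 0.0871
grip_force: 0.0
```

```bash
python3 - <<'E'
from h import *
s=r.read_state(); print(s['time'],s['ee_pos'],s['eef_rot'],s['joint_positions'],s['ft_force'])
im,M=snap('wrist','rod1.png')
for l in ['stand','rod_tip']:
    for d in r.spot_point(l,'wrist')[:2]:
        P=w(M,d['at']); print(l,round(d['conf'],2),P.round(4),np.round(px(M,P)))
E
```

```text
2.2 [0.62144334 0.17134343 0.25262619] [ 6.01106385e-01  7.99168993e-01  1.14630423e-05 -1.82879130e-04] [-0.63570485  0.37409717  0.40038208  1.37833506 -0.14491945  1.41814494
  0.04283845] [0.22099901 0.26425649 0.43616219]
stand 0.76 [0.5885 0.279  0.0007] [315. 105.]
```

View pics/rod1.png

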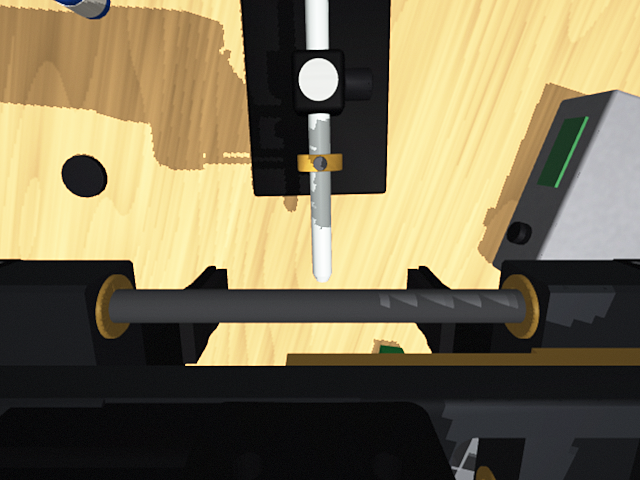

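The wrist view shows the rod tip at (322,281), the collar's outer face at row ~171 and the clamp block at (319,80). Next I'll fit the axis.

```bash
python3 - <<'E'
from h import *
s=r.read_state(); im=cv2.imread('pics/rod1.png'); M=r.camera_model('wrist')
hsv=cv2.cvtColor(im,cv2.COLOR_BGR2HSV)
pts=[]
for v in list(range(122,152,4))+list(range(178,262,4)):
    m=(hsv[v,295:345,1]<60)&(hsv[v,295:345,2]>75)
    u=np.where(m)[0]+295
    if len(u): print(v,u.min(),u.max(),len(u),end='; '); pts.append([v,(u.min()+u.max())/2,u.max()-u.min()])
print()
pts=np.array(pts)
W=np.array([ray(M,u,v,0.14) for v,u,_ in pts])
vx,vy,x0,y0=cv2.fitLine(W[:,:2].astype(np.float32),cv2.DIST_HUBER,0,1e-4,1e-4).ravel()
print('dir',vx,vy,'yaw',np.arctan2(-vx,vy) if vy>0 else np.arctan2(vx,-vy))
d=np.array([vx,vy])*np.sign(vy); n=np.array([d[1],-d[0]])
print('resid mm',((W[:,:2]-[x0,y0])@n*1000).round(1))
tip=ray(M,321.5,282,0.138)
f=lambda p:np.array([x0,y0])+d*((p[:2]-[x0,y0])@d)
print('tip',f(tip),'stand from tip',f(tip)+d*.149,'clampface y from tip',(ray(M,318,113,.14)[:2]-f(tip))@d,'collar from tip',(ray(M,320,171,.157)[:2]-f(tip))@d)
print(im[200,300:345].tolist())
E
```

```text
122 308 329 22; 126 308 329 22; 130 308 329 22; 134 309 329 21; 138 309 329 21; 142 309 329 21; 146 309 330 22; 150 309 330 22; 178 310 330 21; 182 310 330 21; 186 310 330 21; 190 310 330 21; 194 310 330 21; 198 311 330 20; 202 311 330 20; 206 311 330 20; 210 311 330 20; 214 311 330 20; 218 311 330 20; 222 311 330 20; 226 311 330 20; 230 312 330 19; 234 312 330 19; 238 312 330 19; 242 312 330 19; 246 312 330 19; 250 312 331 20; 254 312 331 20; 258 313 331 19; 
dir 0.30054358 -0.9537681 yaw 0.30526254
resid mm [-0.1 -0.2 -0.2  0.1  0.  -0.   0.3  0.2  0.1  0.1  0.  -0.1 -0.1  0.2
  0.1  0.1 -0.  -0.1 -0.1 -0.2 -0.3  0.1 -0.  -0.1 -0.1 -0.2  0.1  0.1
  0.4]
tip [0.63723411 0.13236698] stand from tip [0.59245311 0.27447843] clampface y from tip 0.13394125220224806 collar from tip 0.0926130864505389
[[153, 228, 249], [154, 228, 249], [153, 228, 249], [152, 227, 249], [151, 225, 248], [145, 218, 245], [140, 214, 243], [139, 210, 242], [140, 213, 244], [145, 226, 255], [130, 167, 201], [125, 117, 107], [139, 139, 132], [152, 153, 148], [161, 163, 158], [166, 169, 163], [169, 172, 165], [171, 174, 168], [176, 178, 172], [179, 181, 175], [185, 186, 180], [183, 186, 177], [180, 182, 175], [175, 179, 173], [173, 175, 169], [171, 174, 168], [165, 168, 162], [160, 163, 155], [154, 156, 150], [139, 138, 129], [123, 130, 132], [143, 209, 247], [154, 233, 254], [156, 230, 250], [158, 230, 250], [156, 229, 250], [152, 225, 248], [145, 216, 245], [145, 218, 245], [145, 218, 245], [147, 219, 246], [148, 219, 246], [147, 219, 246], [147, 220, 246], [149, 222, 247]]
```

Request:
arm_command:
  xyz:
    - [-0.01,-0.03,0.01]
    - [-0.01,-0.06,0.02]
    - [-0.02,-0.1,0.03]
    - [-0.03,-0.14,0.03]
    - [-0.03,-0.18,0.03]
    - [-0.04,-0.22,0.03]
    - [-0.05,-0.26,0.03]
    - [-0.06,-0.3,0.03]
    - [-0.06,-0.34,0.03]
    - [-0.07,-0.38,0.03]
    - [-0.08,-0.42,0.03]
    - [-0.09,-0.45,0.03]
    - [-0.09,-0.48,0.03]
    - [-0.09,-0.48,0.03]
    - [-0.09,-0.48,0.03]
    - [-0.09,-0.48,0.03]
  rot:
    - [0,0,0.026]
    - [0,0,0.026]
    - [0,0,0.026]
    - [0,0,0.026]
    - [0,0,0.026]
    - [0,0,0.026]
    - [0,0,0.026]
    - [0,0,0.026]
    - [0,0,0.026]
    - [0,0,0.026]
    - [0,0,0.026]
    - [0,0,0.026]
    - [0,0,0.026]
    - [0,0,0.026]
    - [0,0,0.026]
    - [0,0,0.026]

```text
time: 3.68
ee_pos: [0.5322, -0.3078, 0.283]
eef_rot: [0.59, 0.807, 0.001, 0.0]
ft_force: [0.9, 0.2, -0.1]
width: 0.0869
grip_force: 0.0
```

```bash
python3 - <<'E'
from h import *
s=r.read_state(); print(s['time'],s['ee_pos'],s['eef_rot'],s['joint_positions'])
im,M=snap('wrist','parts.png'); np.save('partsT.npy',M['T'])
for l in ['weight','spacer','cap','spare']:
    for d in r.spot_point(l,'wrist')[:3]:
        P=w(M,d['at']); print(l,round(d['conf'],2),P.round(4),np.round(px(M,P)))
E
```

```text
3.6833 [ 0.5322265  -0.30781882  0.28298248] [5.90456591e-01 8.07069077e-01 7.00574218e-04 1.69396983e-04] [-0.05314394  0.32004922  0.65471009  1.42551003 -0.19534746  1.46068506
  0.90577901]
weight 0.62 [ 0.56   -0.2839  0.0269] [345. 194.]
cap 0.9 [ 0.4394 -0.2384  0.0295] [256. 123.]
cap 0.72 [ 0.2776 -0.2737  0.0285] [108. 108.]
cap 0.68 [ 0.4198 -0.2979  0.0272] [227. 169.]
spare 0.96 [ 0.4599 -0.1212  0.0312] [305.  17.]
```

View pics/parts.png

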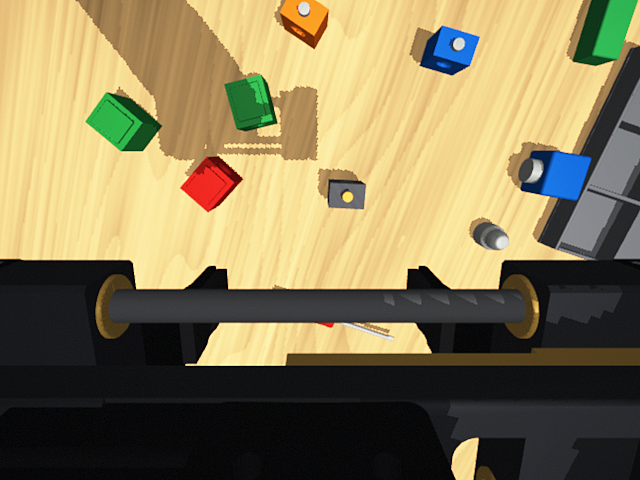

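Wrist view: weight at (347,194), red cap at (212,183), spacer at (450,50), spare at (304,20). I'll fit box outlines to the colour masks.

```bash
cat > fit.py <<'E'
from h import *
from scipy.optimize import minimize
def mask(im,part):
    h=cv2.cvtColor(im,cv2.COLOR_BGR2HSV); H,S,V=[h[:,:,i].astype(int) for i in range(3)]
    return {'cap':((H<8)|(H>172))&(S>150),'spacer':(H>100)&(H<125)&(S>130),'weight':(S<95)&(V<140)}[part]
def fit(im,M,part,P0,yaws,show=True):
    L=.046 if part=='cap' else .028
    m=mask(im,part).astype(np.uint8)
    u,v=px(M,[P0[0],P0[1],.03]); box=np.zeros_like(m); cv2.circle(box,(int(u),int(v)),int(.04*M['fx']/(np.array(M['T'])[2,3]-.03)*1.0)+6,1,-1); m&=box
    n,lab,st,_=cv2.connectedComponentsWithStats(m); i=1+np.argmax(st[1:,4]); c=np.argwhere(lab==i)[:,::-1]
    hull=cv2.convexHull(c.astype(np.int32)); S=8
    A=np.zeros((480*1,640),np.uint8)
    x0,y0=hull[:,0].min(0)-15; x1,y1=hull[:,0].max(0)+15
    A=np.zeros(((y1-y0)*S,(x1-x0)*S),np.uint8); cv2.fillPoly(A,[((hull[:,0]+.5-[x0,y0])*S).astype(np.int32)],1)
    A=cv2.dilate(A,np.ones((S,S)))
    def cost(p):
        cs,sn=np.cos(p[2]),np.sin(p[2]); q=[]
        for a in(-.02,.02):
            for b in(-L/2,L/2):
                for z in(0,.05): q.append(px(M,[p[0]+cs*a-sn*b,p[1]+sn*a+cs*b,z]))
        q=cv2.convexHull(((np.array(q)-[x0,y0]+.5-.5+.0)*S).astype(np.float32)).astype(np.int32)
        B=np.zeros_like(A); cv2.fillPoly(B,[q],1)
        return 1-(A&B).sum()/(A|B).sum()
    out=[]
    for y in yaws:
        s=minimize(cost,[P0[0],P0[1],y],method='Nelder-Mead',options=dict(initial_simplex=[[P0[0],P0[1],y],[P0[0]+.01,P0[1],y],[P0[0],P0[1]+.01,y],[P0[0],P0[1],y+.3]],xatol=1e-4,fatol=1e-5))
        out.append((s.fun,s.x)); 
    for f,x in sorted(out,key=lambda t:t[0]): print(part,round(f,3),x.round(4))
E
python3 - <<'E'
from fit import *
im=cv2.imread('pics/parts.png'); M=r.camera_model('wrist'); print(np.abs(np.array(M['T'])-np.load('partsT.npy')).max())
Y=[-.5,0,.5,1,1.5]
fit(im,M,'weight',[.56,-.284],Y); fit(im,M,'spacer',[.613,-.104],Y); fit(im,M,'cap',[.42,-.298],Y)
a=cv2.resize(im[140:230,160:390],None,fx=3.4,fy=3.4,interpolation=cv2.INTER_CUBIC); s=cv2.imread('pics/side0.png')[330:400,190:370]
s=cv2.resize(s,(782,304),interpolation=cv2.INTER_CUBIC); cv2.imwrite('pics/crop.png',np.vstack([a[:,:782],s])[:600])
E
```

```text
0.00069409404866061
weight 0.028 [ 0.5608 -0.2841  0.2576]
weight 0.029 [ 0.5607 -0.2842  0.2542]
weight 0.031 [ 0.5607 -0.2843  0.2455]
weight 0.031 [ 0.5609 -0.2842  0.2563]
weight 0.031 [ 0.5609 -0.2842  0.2806]
spacer 0.01 [ 0.6171 -0.1058  0.0476]
spacer 0.01 [ 0.6171 -0.1058  0.0417]
spacer 0.011 [ 0.617  -0.1058  0.046 ]
spacer 0.221 [ 0.6173 -0.1061  2.0881]
spacer 0.221 [ 0.6171 -0.1064  2.1041]
cap 0.121 [ 0.4113 -0.3177  1.0766]
cap 0.122 [ 0.4114 -0.3174  1.0659]
cap 0.138 [ 0.4096 -0.3177  2.7041]
cap 0.138 [ 0.4088 -0.3191 -0.4323]
cap 0.139 [ 0.4099 -0.3164 -0.4281]
```

View pics/crop.png

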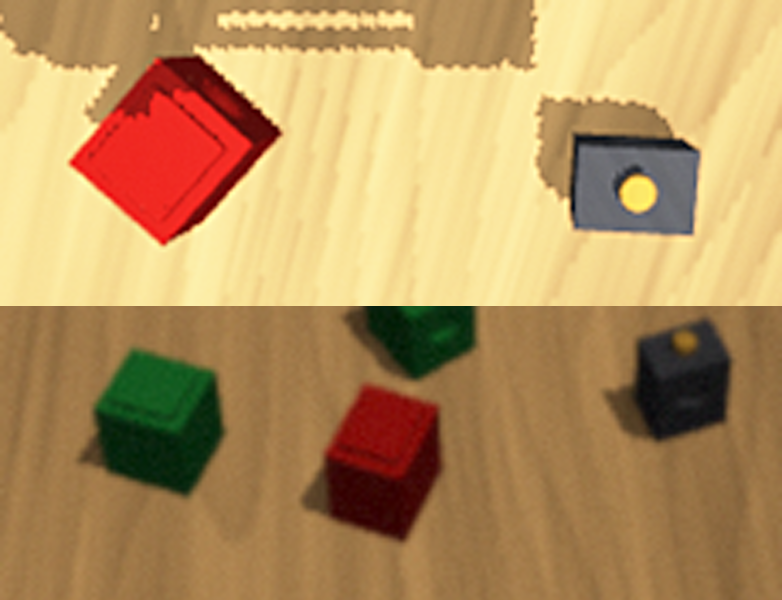

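The crop shows the cap's mouth (dark arc) on its upper-right face, so its yaw is about -0.43. The weight fit agrees with the picture, so I'll descend on the weight and refit the cap meanwhile.

Request:
arm_command:
  xyz:
    - [0.01,0.01,-0.03]
    - [0.02,0.02,-0.07]
    - [0.029,0.025,-0.11]
    - [0.029,0.025,-0.15]
    - [0.029,0.025,-0.185]
    - [0.029,0.025,-0.215]
    - [0.029,0.025,-0.24]
    - [0.029,0.025,-0.258]
    - [0.029,0.025,-0.268]
    - [0.029,0.025,-0.27]
    - [0.029,0.025,-0.27]
  rot:
    - [0,0,-0.05]
    - [0,0,-0.05]
    - [0,0,-0.05]
    - [0,0,-0.05]
    - [0,0,-0.05]
    - [0,0,-0.05]
    - [0,0,-0.05]
    - [0,0,-0.05]
    - [0,0,-0.05]
    - [0,0,-0.05]
    - [0,0,-0.05]

```text
time: 4.85
ee_pos: [0.5609, -0.2839, 0.0127]
eef_rot: [0.611, 0.792, 0.0, -0.0]
ft_force: [-0.6, -0.5, 1.3]
width: 0.0872
grip_force: 0.0
```

```bash
python3 - <<'E'
from fit import *
s=r.read_state(); print(s['time'],s['ee_pos'],s['eef_rot'],s['ft_force'])
im=cv2.imread('pics/parts.png'); M=r.camera_model('wrist'); M['T']=np.load('partsT.npy')
fit(im,M,'cap',[.405,-.32],[-.6,-.4,-.2]); fit(im,M,'spacer',[.617,-.106],[0])
E
```

```text
4.85 [ 0.56094586 -0.28388634  0.01273799] [ 6.10874242e-01  7.91727639e-01  7.78101167e-07 -7.92500893e-05] [-0.57798957 -0.53126562  1.25120684]
cap 0.024 [ 0.4081 -0.3199 -0.4509]
cap 0.024 [ 0.4083 -0.3199 -0.4537]
cap 0.025 [ 0.4083 -0.3199 -0.451 ]
spacer 0.009 [ 0.6174 -0.1055  0.0486]
```

Request:
arm_command:
  xyz:
    - [0,0,0]
    - [0,0,0]
    - [0,0,0]
    - [0,0,0]
    - [0,0,0]
    - [0,0,0]
    - [0,0,0.01]
    - [0,0,0.03]
    - [0,0,0.06]
    - [0,0,0.09]
    - [0,0,0.11]
    - [0,0,0.11]
  rot:
    - [0,0,0]
    - [0,0,0]
    - [0,0,0]
    - [0,0,0]
    - [0,0,0]
    - [0,0,0]
    - [0,0,0]
    - [0,0,0]
    - [0,0,0]
    - [0,0,0.02]
    - [0,0,0.049]
    - [0,0,0.049]
  grip: 0
  squeeze: 35

```text
time: 5.85
ee_pos: [0.5629, -0.2857, 0.1283]
eef_rot: [0.591, 0.807, 0.001, 0.004]
ft_force: [0.4, -0.6, -0.2]
width: 0.015
grip_force: 0.0
```

Request:
arm_command:
  xyz:
    - [0,0,0]
    - [0,0,0]
  rot:
    - [0,0,0]
    - [0,0,0]

```text
time: 6.02
ee_pos: [0.5605, -0.2839, 0.1223]
eef_rot: [0.592, 0.806, 0.0, -0.0]
ft_force: [-0.8, 0.3, -1.0]
width: 0.0036
grip_force: 0.0
```

```bash
python3 - <<'E'
from fit import *
s=r.read_state(); print(s['time'],s['ee_pos'],s['eef_rot'],s['ft_force'],s['width'],s['grip_force'])
im,M=snap('wrist','w2.png'); a=snap('side')[0][220:400,240:460,::-1]
b=cv2.imread('pics/w2.png'); cv2.imwrite('pics/w2b.png',np.hstack([cv2.resize(b,(400,300)),cv2.resize(a,(366,300))]))
E
```

```text
6.0167 [ 0.56048075 -0.28385116  0.12231151] [ 5.91612275e-01  8.06222564e-01  1.08563474e-04 -2.84568534e-04] [-0.80575652  0.3331078  -1.03201781] 0.0036021902313611636 0.0
```

View pics/w2b.png

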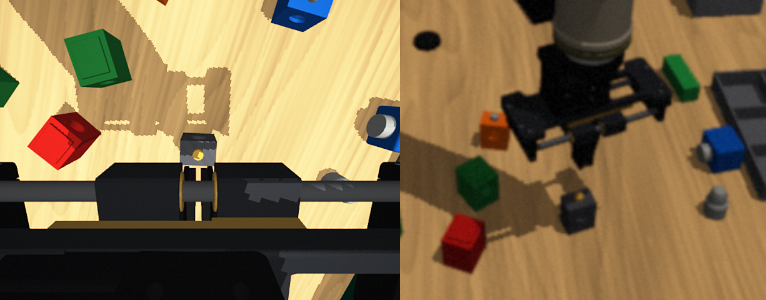

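The close look shows the weight still standing untouched at (198,155): the fingers close slower than I allowed (~0.07 m/s). I'll retry with a longer close.

Request:
arm_command:
  xyz:
    - [0,0,0]
    - [0,0,0]
    - [0,0,0]
    - [0,0,0]
    - [0,0,0]
    - [0,0,-0.01]
    - [0,0,-0.03]
    - [0,0,-0.05]
    - [0,0,-0.07]
    - [0,0,-0.09]
    - [0,0,-0.105]
    - [0,0,-0.11]
    - [0,0,-0.11]
  rot:
    - [0,0,-0.049]
    - [0,0,-0.049]
    - [0,0,-0.049]
    - [0,0,-0.049]
    - [0,0,-0.049]
    - [0,0,-0.049]
    - [0,0,-0.049]
    - [0,0,-0.049]
    - [0,0,-0.049]
    - [0,0,-0.049]
    - [0,0,-0.049]
    - [0,0,-0.049]
    - [0,0,-0.049]
  grip: 0.75

```text
time: 7.2
ee_pos: [0.5596, -0.2837, 0.0108]
eef_rot: [0.611, 0.792, -0.0, -0.001]
ft_force: [0.1, -0.3, 0.1]
width: 0.0649
grip_force: 0.0
```

Request:
arm_command:
  xyz:
    - [0,0,0]
    - [0,0,0]
    - [0,0,0]
    - [0,0,0]
    - [0,0,0]
    - [0,0,0]
    - [0,0,0]
  rot:
    - [0,0,0]
    - [0,0,0]
    - [0,0,0]
    - [0,0,0]
    - [0,0,0]
    - [0,0,0]
    - [0,0,0]
  grip: 0
  squeeze: 35

```text
time: 7.78
ee_pos: [0.561, -0.2843, 0.0132]
eef_rot: [0.611, 0.792, 0.0, 0.0]
ft_force: [-2.2, 0.9, 6.4]
width: 0.0396
grip_force: 35.0
```

Request:
arm_command:
  xyz:
    - [0,0,0.01]
    - [0,0,0.03]
    - [0,0,0.06]
    - [0,0.01,0.09]
    - [0.01,0.03,0.11]
    - [0.02,0.06,0.12]
    - [0.03,0.1,0.12]
    - [0.04,0.14,0.12]
    - [0.05,0.18,0.12]
    - [0.06,0.22,0.12]
    - [0.07,0.26,0.12]
    - [0.08,0.3,0.12]
    - [0.085,0.33,0.115]
    - [0.088,0.355,0.11]
    - [0.09,0.368,0.11]
    - [0.09,0.374,0.11]
    - [0.09,0.374,0.11]
    - [0.09,0.374,0.11]
  rot:
    - [0,0,0]
    - [0,0,0]
    - [0,0,0]
    - [0,0,0]
    - [0,0,0.049]
    - [0,0,0.049]
    - [0,0,0.049]
    - [0,0,0.049]
    - [0,0,0.049]
    - [0,0,0.049]
    - [0,0,0.049]
    - [0,0,0.049]
    - [0,0,0.049]
    - [0,0,0.049]
    - [0,0,0.049]
    - [0,0,0.049]
    - [0,0,0.049]
    - [0,0,0.049]

```text
time: 9.28
ee_pos: [0.6508, 0.0877, 0.123]
eef_rot: [0.592, 0.806, -0.0, 0.0]
ft_force: [0.7, -0.3, -3.7]
width: 0.04
grip_force: 35.0
```

```bash
python3 - <<'E'
from fit import *
s=r.read_state(); print(s['time'],s['ee_pos'],s['eef_rot'],s['ft_force'],s['torque'],s['width'])
im,M=snap('wrist','w3.png'); a,Ms=snap('scene'); a2,Md=snap('side')
P=np.array([.6507,.0894,.14])
b=cv2.imread('pics/w3.png')[120:360,160:480]
u,v=map(int,px(Ms,P)); c=a[v-50:v+50,u-65:u+65,::-1]; u,v=map(int,px(Md,P)); d=a2[v-50:v+50,u-65:u+65,::-1]
cv2.imwrite('pics/w3b.png',np.hstack([cv2.resize(x,(390,300),interpolation=cv2.INTER_CUBIC) for x in(b,c)])); cv2.imwrite('pics/w3c.png',cv2.resize(d,(520,400)))
E
```

```text
9.2833 [0.65075547 0.08772571 0.12295315] [ 5.92209846e-01  8.05783585e-01 -3.62773811e-04  4.25309409e-04] [ 0.68742122 -0.30948677 -3.70227383] [-0.12837847  0.01725563 -0.02255977] 0.04001600701043996
```

View pics/w3b.png

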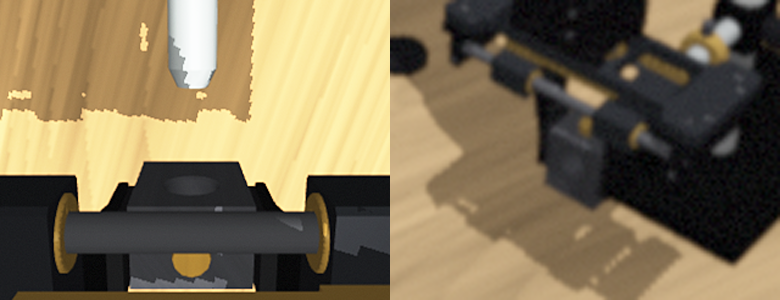

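The wrist view shows the tip at (192,88), the hole at (190,186) and the screw at (192,262), so the lateral alignment is good. I'll thread it on gently.

Request:
arm_command:
  xyz:
    - [-0.0024,0.0076,0]
    - [-0.0048,0.0153,0]
    - [-0.0066,0.021,0]
    - [-0.0078,0.0248,0]
    - [-0.009,0.0286,0]
    - [-0.0102,0.0324,0]
    - [-0.0114,0.0362,0]
    - [-0.0126,0.04,0]
    - [-0.0138,0.0438,0]
  rot:
    - [0,0,0]
    - [0,0,0]
    - [0,0,0]
    - [0,0,0]
    - [0,0,0]
    - [0,0,0]
    - [0,0,0]
    - [0,0,0]
    - [0,0,0]

```text
time: 10.18
ee_pos: [0.6368, 0.1339, 0.1226]
eef_rot: [0.592, 0.806, 0.0, 0.0]
ft_force: [0.4, 0.4, -3.7]
width: 0.0398
grip_force: 35.0
```

Request:
arm_command:
  xyz:
    - [-0.0018,0.0057,0]
    - [-0.0036,0.0114,0]
    - [-0.0054,0.0172,0]
    - [-0.0072,0.0229,0]
    - [-0.009,0.0286,0]
    - [-0.0108,0.0343,0]
    - [-0.0126,0.04,0]
    - [-0.0144,0.0458,0]
    - [-0.0162,0.0515,0]
    - [-0.0174,0.0553,0]
    - [-0.018,0.0572,0]
  rot:
    - [0,0,0]
    - [0,0,0]
    - [0,0,0]
    - [0,0,0]
    - [0,0,0]
    - [0,0,0]
    - [0,0,0]
    - [0,0,0]
    - [0,0,0]
    - [0,0,0]
    - [0,0,0]

```text
time: 11.1
ee_pos: [0.6187, 0.1919, 0.1225]
eef_rot: [0.591, 0.807, 0.0, -0.0]
ft_force: [-0.1, 0.2, -2.9]
width: 0.0398
grip_force: 35.0
```

Request:
arm_command:
  xyz:
    - [-0.0006,0.0019,0]
    - [-0.0012,0.0038,0]
    - [-0.0018,0.0057,0]
    - [-0.0024,0.0076,0]
    - [-0.003,0.0095,0]
    - [-0.0033,0.0105,0]
  rot:
    - [0,0,0]
    - [0,0,0]
    - [0,0,0]
    - [0,0,0]
    - [0,0,0]
    - [0,0,0]

```text
time: 11.6
ee_pos: [0.6156, 0.2016, 0.1226]
eef_rot: [0.591, 0.806, 0.0, -0.0]
ft_force: [0.2, 0.5, -3.9]
width: 0.0399
grip_force: 35.0
```

Request:
arm_command:
  xyz:
    - [-0.0003,0.001,0]
    - [-0.0006,0.0019,0]
    - [-0.0009,0.0029,0]
    - [-0.0012,0.0038,0]
    - [-0.0015,0.0048,0]
  rot:
    - [0,0,0]
    - [0,0,0]
    - [0,0,0]
    - [0,0,0]
    - [0,0,0]

```text
time: 12.02
ee_pos: [0.6145, 0.2049, 0.1226]
eef_rot: [0.592, 0.806, -0.0, 0.001]
ft_force: [1.9, -6.0, -3.0]
width: 0.0397
grip_force: 35.0
```

Contact with the collar at about 6 N, with the weight centre ~73 mm from the column, inside the band. Relieve and release.

Request:
arm_command:
  xyz:
    - [0.0003,-0.001,0]
    - [0.0003,-0.001,0]
    - [0.0003,-0.001,0]
    - [0.0003,-0.001,0]
    - [0.0003,-0.001,0.01]
    - [0.0003,-0.001,0.03]
    - [0.0003,-0.001,0.06]
    - [0.0003,-0.001,0.09]
    - [0.0003,-0.001,0.1]
  rot:
    - [0,0,0]
    - [0,0,0]
    - [0,0,0]
    - [0,0,0]
    - [0,0,0]
    - [0,0,0]
    - [0,0,0]
    - [0,0,0]
    - [0,0,0]
  grip: 0.7

```text
time: 12.77
ee_pos: [0.6161, 0.2055, 0.2284]
eef_rot: [0.592, 0.806, 0.003, 0.002]
ft_force: [0.1, -0.4, 0.9]
width: 0.0609
grip_force: 0.0
```

```bash
python3 - <<'E'
from fit import *
s=r.read_state(); print(s['time'],s['ee_pos'],s['eef_rot'],s['ft_force'],s['torque'],s['width'])
a,Ms=snap('scene'); a2,Md=snap('side')
P=np.array([.62,.18,.14])
u,v=map(int,px(Ms,P)); c=a[v-50:v+50,u-65:u+65,::-1]; u,v=map(int,px(Md,P)); d=a2[v-50:v+50,u-65:u+65,::-1]
cv2.imwrite('pics/w4b.png',np.hstack([cv2.resize(x,(390,300),interpolation=cv2.INTER_CUBIC) for x in(c,d)]))
E
```

```text
12.7667 [0.61609636 0.20553809 0.2283804 ] [0.5915322  0.80627458 0.00290753 0.00158233] [ 0.11105663 -0.42328837  0.87661707] [-0.08288409 -0.02623093  0.01084769] 0.0609354150189711
```

View pics/w4b.png

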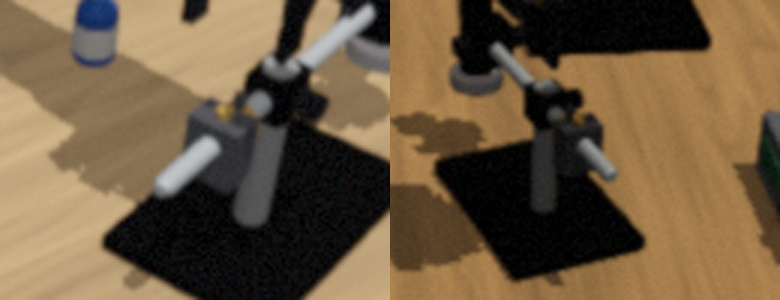

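The picture shows the weight hanging upright on the rod beside the collar. Next, the spacer.

Request:
arm_command:
  xyz:
    - [0,-0.02,0]
    - [0,-0.05,0]
    - [0,-0.09,0]
    - [0,-0.13,0]
    - [0.001,-0.17,-0.01]
    - [0.002,-0.21,-0.03]
    - [0.003,-0.25,-0.05]
    - [0.003,-0.28,-0.08]
    - [0.003,-0.3,-0.11]
    - [0.003,-0.3105,-0.14]
    - [0.003,-0.3105,-0.165]
    - [0.003,-0.3105,-0.185]
    - [0.003,-0.3105,-0.2]
    - [0.003,-0.3105,-0.208]
    - [0.003,-0.3105,-0.21]
    - [0.003,-0.3105,-0.21]
  rot:
    - [0,0,0]
    - [0,0,-0.05]
    - [0,0,-0.1]
    - [0,0,-0.15]
    - [0,0,-0.2]
    - [0,0,-0.257]
    - [0,0,-0.257]
    - [0,0,-0.257]
    - [0,0,-0.257]
    - [0,0,-0.257]
    - [0,0,-0.257]
    - [0,0,-0.257]
    - [0,0,-0.257]
    - [0,0,-0.257]
    - [0,0,-0.257]
    - [0,0,-0.257]

```text
time: 14.2
ee_pos: [0.6168, -0.1063, 0.0124]
eef_rot: [0.691, 0.723, -0.0, -0.0]
ft_force: [0.1, 0.6, 0.8]
width: 0.0608
grip_force: 0.0
```

Request:
arm_command:
  xyz:
    - [0,0,0]
    - [0,0,0]
    - [0,0,0]
    - [0,0,0]
    - [0,0,0]
    - [0,0,0]
    - [0,0,0]
  rot:
    - [0,0,0]
    - [0,0,0]
    - [0,0,0]
    - [0,0,0]
    - [0,0,0]
    - [0,0,0]
    - [0,0,0]
  grip: 0
  squeeze: 30

```text
time: 14.78
ee_pos: [0.6177, -0.1053, 0.0132]
eef_rot: [0.69, 0.724, 0.0, 0.0]
ft_force: [-3.2, 0.8, 6.2]
width: 0.0398
grip_force: 30.0
```

Request:
arm_command:
  xyz:
    - [0,0,0.01]
    - [0,0,0.03]
    - [0,0,0.06]
    - [0,0.01,0.09]
    - [0.01,0.03,0.105]
    - [0.02,0.06,0.11]
    - [0.03,0.09,0.11]
    - [0.0335,0.12,0.11]
    - [0.0335,0.15,0.11]
    - [0.0335,0.175,0.11]
    - [0.0335,0.19,0.11]
    - [0.0335,0.195,0.11]
    - [0.0335,0.195,0.11]
    - [0.0335,0.195,0.11]
  rot:
    - [0,0,0]
    - [0,0,0]
    - [0,0,0.05]
    - [0,0,0.1]
    - [0,0,0.15]
    - [0,0,0.2]
    - [0,0,0.257]
    - [0,0,0.257]
    - [0,0,0.257]
    - [0,0,0.257]
    - [0,0,0.257]
    - [0,0,0.257]
    - [0,0,0.257]
    - [0,0,0.257]

```text
time: 15.95
ee_pos: [0.651, 0.0876, 0.1228]
eef_rot: [0.592, 0.806, -0.0, 0.0]
ft_force: [-0.4, -0.9, -1.6]
width: 0.0394
grip_force: 30.0
```

Request:
arm_command:
  xyz:
    - [-0.0024,0.0076,0]
    - [-0.0048,0.0153,0]
    - [-0.0066,0.021,0]
    - [-0.0078,0.0248,0]
    - [-0.009,0.0286,0]
    - [-0.0102,0.0324,0]
    - [-0.0114,0.0362,0]
    - [-0.0126,0.04,0]
    - [-0.0138,0.0438,0]
  rot:
    - [0,0,0]
    - [0,0,0]
    - [0,0,0]
    - [0,0,0]
    - [0,0,0]
    - [0,0,0]
    - [0,0,0]
    - [0,0,0]
    - [0,0,0]

```text
time: 16.7
ee_pos: [0.637, 0.1337, 0.1226]
eef_rot: [0.592, 0.806, 0.0, 0.0]
ft_force: [0.1, -0.7, -0.4]
width: 0.0397
grip_force: 30.0
```

Request:
arm_command:
  xyz:
    - [-0.0018,0.0057,0]
    - [-0.0036,0.0114,0]
    - [-0.0054,0.0172,0]
    - [-0.0072,0.0229,0]
    - [-0.009,0.0286,0]
    - [-0.0108,0.0343,0]
    - [-0.0117,0.0372,0]
    - [-0.0123,0.0391,0]
    - [-0.0126,0.0401,0]
  rot:
    - [0,0,0]
    - [0,0,0]
    - [0,0,0]
    - [0,0,0]
    - [0,0,0]
    - [0,0,0]
    - [0,0,0]
    - [0,0,0]
    - [0,0,0]

```text
time: 17.45
ee_pos: [0.6245, 0.1739, 0.1226]
eef_rot: [0.591, 0.806, 0.0, 0.0]
ft_force: [0.4, 0.5, -1.1]
width: 0.0398
grip_force: 30.0
```

Still free; contact should come in about 5 mm.

Request:
arm_command:
  xyz:
    - [-0.0003,0.001,0]
    - [-0.0006,0.0019,0]
    - [-0.0009,0.0029,0]
    - [-0.0012,0.0038,0]
    - [-0.0015,0.0048,0]
    - [-0.0018,0.0057,0]
  rot:
    - [0,0,0]
    - [0,0,0]
    - [0,0,0]
    - [0,0,0]
    - [0,0,0]
    - [0,0,0]

```text
time: 17.95
ee_pos: [0.6228, 0.1793, 0.1226]
eef_rot: [0.592, 0.806, 0.0, 0.0]
ft_force: [-0.2, 1.2, -0.6]
width: 0.0397
grip_force: 30.0
```

Request:
arm_command:
  xyz:
    - [-0.0003,0.001,0]
    - [-0.0006,0.0019,0]
    - [-0.0009,0.0029,0]
  rot:
    - [0,0,0]
    - [0,0,0]
    - [0,0,0]

```text
time: 18.2
ee_pos: [0.6225, 0.18, 0.1226]
eef_rot: [0.592, 0.806, -0.001, 0.001]
ft_force: [1.8, -8.8, -0.9]
width: 0.0399
grip_force: 30.0
```

Request:
arm_command:
  xyz:
    - [0.0003,-0.001,0]
    - [0.0003,-0.001,0]
    - [0.0003,-0.001,0]
    - [0.0003,-0.001,0]
    - [0.0003,-0.001,0.01]
    - [0.0003,-0.001,0.03]
    - [0.0003,-0.001,0.06]
    - [0.0003,-0.001,0.09]
    - [0.0003,-0.001,0.1]
  rot:
    - [0,0,0]
    - [0,0,0]
    - [0,0,0]
    - [0,0,0]
    - [0,0,0]
    - [0,0,0]
    - [0,0,0]
    - [0,0,0]
    - [0,0,0]
  grip: 0.7

```text
time: 18.95
ee_pos: [0.6237, 0.1815, 0.2283]
eef_rot: [0.591, 0.806, 0.003, 0.002]
ft_force: [0.6, -0.1, 0.5]
width: 0.0607
grip_force: 0.0
```

```bash
python3 - <<'E'
from fit import *
s=r.read_state(); print(s['time'],s['ee_pos'],s['eef_rot'],s['ft_force'],s['joint_positions'],s['width'])
b=snap('wrist')[0][60:380,130:510,::-1]; a,Ms=snap('scene')
P=np.array([.62,.18,.14])
u,v=map(int,px(Ms,P)); c=a[v-50:v+50,u-65:u+65,::-1]
cv2.imwrite('pics/w5b.png',np.hstack([cv2.resize(x,(390,300),interpolation=cv2.INTER_CUBIC) for x in(b,c)]))
E
```

```text
18.95 [0.62374516 0.18150856 0.2282743 ] [0.59149526 0.80630213 0.00275901 0.00161596] [ 0.6474226  -0.11683446  0.49919808] [-0.71899711  0.40220196  0.49720128  1.41216359 -0.19273698  1.36890418
  0.08702014] 0.060677623715388915
```

View pics/w5b.png

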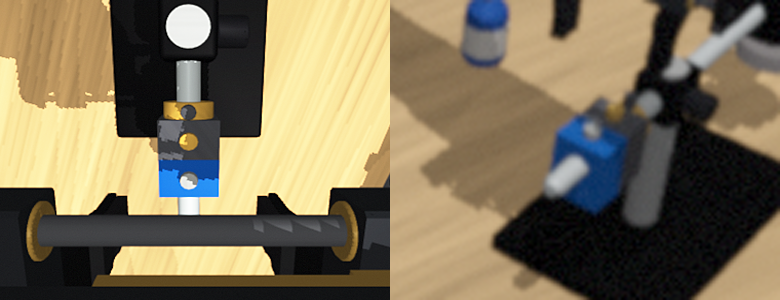

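The picture shows collar, weight and spacer tight together, coaxial. Next, the cap.

Request:
arm_command:
  xyz:
    - [-0.01,-0.03,0]
    - [-0.03,-0.065,0]
    - [-0.05,-0.1,0]
    - [-0.065,-0.135,0]
    - [-0.08,-0.17,0]
    - [-0.095,-0.205,-0.01]
    - [-0.11,-0.24,-0.02]
    - [-0.125,-0.275,-0.03]
    - [-0.14,-0.31,-0.04]
    - [-0.155,-0.345,-0.05]
    - [-0.17,-0.38,-0.06]
    - [-0.185,-0.415,-0.07]
    - [-0.2,-0.45,-0.08]
    - [-0.21,-0.48,-0.09]
    - [-0.214,-0.5,-0.1]
    - [-0.214,-0.5,-0.11]
    - [-0.214,-0.5,-0.12]
  rot:
    - [0,0,0]
    - [0,0,-0.05]
    - [0,0,-0.1]
    - [0,0,-0.15]
    - [0,0,-0.2]
    - [0,0,-0.26]
    - [0,0,-0.32]
    - [0,0,-0.38]
    - [0,0,-0.44]
    - [0,0,-0.5]
    - [0,0,-0.56]
    - [0,0,-0.62]
    - [0,0,-0.68]
    - [0,0,-0.74]
    - [0,0,-0.755]
    - [0,0,-0.755]
    - [0,0,-0.755]

```text
time: 20.47
ee_pos: [0.4071, -0.3194, 0.1012]
eef_rot: [0.848, 0.531, -0.001, -0.0]
ft_force: [0.1, 1.1, -0.2]
width: 0.0608
grip_force: 0.0
```

Request:
arm_command:
  xyz:
    - [0,0,-0.02]
    - [0,0,-0.04]
    - [0,0,-0.06]
    - [0,0,-0.075]
    - [0,0,-0.085]
    - [0,0,-0.09]
    - [0,0,-0.09]
  rot:
    - [0,0,0]
    - [0,0,0]
    - [0,0,0]
    - [0,0,0]
    - [0,0,0]
    - [0,0,0]
    - [0,0,0]

```text
time: 21.05
ee_pos: [0.4079, -0.3178, 0.0116]
eef_rot: [0.847, 0.532, -0.0, -0.001]
ft_force: [-0.8, 1.0, 0.5]
width: 0.0611
grip_force: 0.0
```

Request:
arm_command:
  xyz:
    - [0,0,0]
    - [0,0,0]
    - [0,0,0]
    - [0,0,0]
    - [0,0,0]
    - [0,0,0]
    - [0,0,0]
  rot:
    - [0,0,0]
    - [0,0,0]
    - [0,0,0]
    - [0,0,0]
    - [0,0,0]
    - [0,0,0]
    - [0,0,0]
  grip: 0
  squeeze: 30

```text
time: 21.63
ee_pos: [0.4086, -0.319, 0.0131]
eef_rot: [0.847, 0.532, 0.0, 0.0]
ft_force: [-0.4, 1.9, 6.4]
width: 0.0397
grip_force: 30.0
```

Request:
arm_command:
  xyz:
    - [0,0,0.01]
    - [0,0,0.03]
    - [0,0,0.06]
    - [0.01,0.01,0.09]
    - [0.03,0.03,0.11]
    - [0.055,0.06,0.12]
    - [0.08,0.09,0.12]
    - [0.105,0.12,0.12]
    - [0.13,0.15,0.12]
    - [0.155,0.18,0.12]
    - [0.18,0.21,0.12]
    - [0.205,0.24,0.12]
    - [0.225,0.275,0.12]
    - [0.244,0.31,0.12]
    - [0.244,0.345,0.115]
    - [0.244,0.375,0.11]
    - [0.244,0.395,0.11]
    - [0.244,0.404,0.11]
    - [0.244,0.404,0.11]
    - [0.244,0.404,0.11]
  rot:
    - [0,0,0]
    - [0,0,0]
    - [0,0,0]
    - [0,0,0.05]
    - [0,0,0.1]
    - [0,0,0.16]
    - [0,0,0.22]
    - [0,0,0.28]
    - [0,0,0.34]
    - [0,0,0.4]
    - [0,0,0.46]
    - [0,0,0.52]
    - [0,0,0.58]
    - [0,0,0.64]
    - [0,0,0.7]
    - [0,0,0.754]
    - [0,0,0.754]
    - [0,0,0.754]
    - [0,0,0.754]
    - [0,0,0.754]

```text
time: 23.3
ee_pos: [0.6522, 0.0837, 0.1231]
eef_rot: [0.592, 0.806, -0.0, 0.001]
ft_force: [0.3, -1.2, -1.1]
width: 0.0398
grip_force: 30.0
```

```bash
python3 - <<'E'
from fit import *
s=r.read_state(); print(s['time'],s['ee_pos'],s['eef_rot'],s['ft_force'],s['width'])
b=snap('wrist')[0][60:380,130:510,::-1]
cv2.imwrite('pics/w6b.png',cv2.resize(b,(570,480),interpolation=cv2.INTER_CUBIC))
E
```

```text
23.3 [0.65223124 0.0837254  0.12306295] [ 5.92297197e-01  8.05719345e-01 -3.03696306e-04  5.24556627e-04] [ 0.27695607 -1.2102179  -1.12331686] 0.039788899358639156
```

View pics/w6b.png

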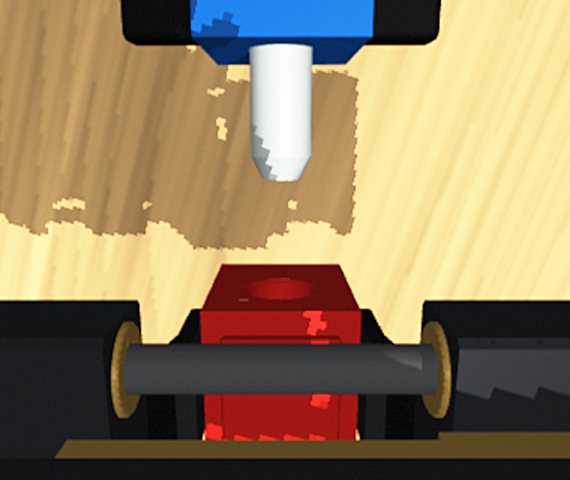

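The picture shows the cap mouth facing the rod, with the hole at (281,288) and the tip at (282,178), in line. Threading.

Request:
arm_command:
  xyz:
    - [-0.0024,0.0076,0]
    - [-0.0042,0.0133,0]
    - [-0.0054,0.0171,0]
    - [-0.0066,0.0209,0]
    - [-0.0078,0.0247,0]
    - [-0.009,0.0285,0]
    - [-0.0105,0.0333,0]
    - [-0.012,0.0381,0]
    - [-0.0135,0.0429,0]
    - [-0.015,0.0476,0]
    - [-0.0162,0.0515,0]
    - [-0.0171,0.0544,0]
  rot:
    - [0,0,0]
    - [0,0,0]
    - [0,0,0]
    - [0,0,0]
    - [0,0,0]
    - [0,0,0]
    - [0,0,0]
    - [0,0,0]
    - [0,0,0]
    - [0,0,0]
    - [0,0,0]
    - [0,0,0]

```text
time: 24.35
ee_pos: [0.6349, 0.1403, 0.1226]
eef_rot: [0.592, 0.806, 0.0, -0.0]
ft_force: [-0.1, 0.2, -1.5]
width: 0.0399
grip_force: 30.0
```

Request:
arm_command:
  xyz:
    - [-0.0003,0.001,0]
    - [-0.0006,0.0019,0]
    - [-0.0009,0.0029,0]
    - [-0.0012,0.0038,0]
  rot:
    - [0,0,0]
    - [0,0,0]
    - [0,0,0]
    - [0,0,0]

```text
time: 24.68
ee_pos: [0.6339, 0.1431, 0.1226]
eef_rot: [0.592, 0.806, 0.0, 0.0]
ft_force: [-0.3, -0.5, -0.9]
width: 0.0397
grip_force: 30.0
```

Request:
arm_command:
  xyz:
    - [-0.0003,0.001,0]
    - [-0.0006,0.0019,0]
  rot:
    - [0,0,0]
    - [0,0,0]

```text
time: 24.85
ee_pos: [0.6334, 0.1448, 0.1226]
eef_rot: [0.592, 0.806, -0.0, 0.0]
ft_force: [2.6, -2.2, -0.9]
width: 0.0398
grip_force: 30.0
```

Request:
arm_command:
  xyz:
    - [-0.0003,0.001,0]
    - [-0.0004,0.0013,0]
    - [-0.0004,0.0013,0]
    - [-0.0004,0.0013,0]
  rot:
    - [0,0,0]
    - [0,0,0]
    - [0,0,0]
    - [0,0,0]

```text
time: 25.18
ee_pos: [0.6333, 0.1447, 0.1226]
eef_rot: [0.593, 0.806, -0.0, 0.001]
ft_force: [2.3, -4.7, -1.7]
width: 0.0403
grip_force: 30.0
```

Request:
arm_command:
  xyz:
    - [-0.0002,0.0005,0]
    - [-0.0003,0.001,0]
    - [-0.0003,0.001,0]
    - [-0.0003,0.001,0]
  rot:
    - [0,0,0]
    - [0,0,0]
    - [0,0,0]
    - [0,0,0]

```text
time: 25.52
ee_pos: [0.6333, 0.1447, 0.1227]
eef_rot: [0.593, 0.805, -0.001, 0.001]
ft_force: [3.8, -7.6, -1.4]
width: 0.0395
grip_force: 30.0
```

Request:
arm_command:
  xyz:
    - [-0.0002,0.0005,0]
    - [-0.0003,0.001,0]
    - [-0.0003,0.001,0]
    - [-0.0003,0.001,0]
    - [-0.0003,0.001,0]
    - [-0.0003,0.001,0]
    - [-0.0003,0.001,0]
    - [-0.0003,0.001,0]
  rot:
    - [0,0,0]
    - [0,0,0]
    - [0,0,0]
    - [0,0,0]
    - [0,0,0]
    - [0,0,0]
    - [0,0,0]
    - [0,0,0]

```text
time: 26.18
ee_pos: [0.6333, 0.1447, 0.1227]
eef_rot: [0.593, 0.805, -0.001, 0.002]
ft_force: [3.5, -10.3, -0.8]
width: 0.0398
grip_force: 30.0
```

About 10.9 N; I'll add slightly more for margin, hold, then unload and release.

Request:
arm_command:
  xyz:
    - [-0.0001,0.0003,0]
    - [-0.0001,0.0003,0]
    - [-0.0001,0.0003,0]
    - [-0.0001,0.0003,0]
    - [-0.0001,0.0003,0]
    - [-0.0001,0.0003,0]
  rot:
    - [0,0,0]
    - [0,0,0]
    - [0,0,0]
    - [0,0,0]
    - [0,0,0]
    - [0,0,0]

```text
time: 26.68
ee_pos: [0.6332, 0.1447, 0.1227]
eef_rot: [0.593, 0.805, -0.001, 0.002]
ft_force: [4.4, -10.5, -0.9]
width: 0.0398
grip_force: 30.0
```

Request:
arm_command:
  xyz:
    - [0.0004,-0.0012,0]
    - [0.0008,-0.0025,0]
    - [0.0008,-0.0025,0]
  rot:
    - [0,0,0]
    - [0,0,0]
    - [0,0,0]

```text
time: 26.93
ee_pos: [0.6333, 0.1448, 0.1226]
eef_rot: [0.592, 0.806, -0.0, 0.001]
ft_force: [1.2, -7.1, -0.9]
width: 0.0396
grip_force: 30.0
```

Request:
arm_command:
  xyz:
    - [0,0,0]
    - [0,0,0]
    - [0,0,0]
    - [0,0,0]
    - [0,0,0.01]
    - [0,0,0.03]
    - [0,0,0.06]
    - [0,0,0.09]
    - [0,0,0.1]
    - [0,0,0.1]
    - [0,0,0.1]
  rot:
    - [0,0,0]
    - [0,0,0]
    - [0,0,0]
    - [0,0,0]
    - [0,0,0]
    - [0,0,0]
    - [0,0,0]
    - [0,0,0]
    - [0,0,0]
    - [0,0,0]
    - [0,0,0]
  grip: 0.7

```text
time: 27.85
ee_pos: [0.6331, 0.1466, 0.2231]
eef_rot: [0.592, 0.806, 0.001, 0.0]
ft_force: [-0.2, 1.1, -0.3]
width: 0.0607
grip_force: 0.0
```

```bash
python3 - <<'E'
from fit import *
s=r.read_state(); print(s['time'],s['ee_pos'],s['ft_force'],s['width'])
b=snap('wrist')[0][60:380,130:510,::-1]; a,Ms=snap('scene')
P=np.array([.62,.17,.14])
u,v=map(int,px(Ms,P)); c=a[v-50:v+50,u-65:u+65,::-1]
cv2.imwrite('pics/w7b.png',np.hstack([cv2.resize(x,(390,300),interpolation=cv2.INTER_CUBIC) for x in(b,c)]))
E
```

```text
27.85 [0.63308314 0.14658581 0.22309443] [-0.20138092  1.06004299 -0.34860191] 0.0607387428935726
```

View pics/w7b.png

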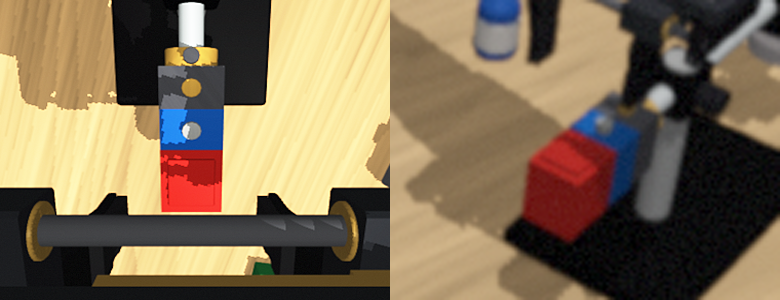

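The picture shows collar, weight, spacer and cap in line with no gaps, and the gripper clear above them. Handing in.

```bash
python3 -c "
from bench import r
print(r.close_job())"
```

```text
the job is handed in; nothing more can be done
None
```

I threaded the weight, spacer and cap onto the rod in that order, pressed the cap on at about 11 N, and handed the job in at about 28 s; the last picture shows all three tight against the collar with no gaps, but the hand-in returned no verdict.

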